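# Make up a sampling kit and a rinse kit from the bench stock

## Task

Make up the two kits from the loose stock on the bench: the small glass bottle with the blue cap, the roll of tape and the blue-capped marker belong in the green tray; the orange squeeze bottle and the timer belong in the yellow tray. Seat each thing fully down in the nest of its shape: bottles upright in the round wells, tape and timer flat in the square pockets, the marker lying in the long trough. Do not tip either bottle over on the way, and leave everything else on the bench where it is.

Things in the scene. Friction and masses are not known exactly. Their poses are not given: they have to be found in the camera images.
- green_tray: Green kit tray with dark grey foam (nest floors green), 136 x 185 x 15 mm, thumb tabs at both ends. Fixed; origin at the centre of its underside, x along its short side, y along its long side. Nests, in mm; foam top z = 14: round well, diameter 82, centre (x, y) = (-19, 43.5), floor z = 6; square pocket 82 x 82, sides along x and y, centre (-19, -43.5), floor z = 6; trough 33 (x) by 164 (y), centre (43.5, 0), floor z = 10.
- yellow_tray: Yellow kit tray with dark grey foam (nest floors yellow), 98 x 185 x 15 mm, thumb tabs at both ends. Fixed; origin at the centre of its underside, x along its short side, y along its long side. Nests, in mm; foam top z = 14, floors z = 6: round well, diameter 82, centre (x, y) = (0, 43.5); square pocket 82 x 82, sides along x and y, centre (0, -43.5).
- glass_bottle: Small clear glass bottle with a blue screw cap, 56 mm diameter, 105 mm tall over the cap, about 0.12 kg, standing. Origin at the centre of its underside, z up its axis. It can be gripped on the straight body, from 5 to 65 mm above its underside.
- tape: Roll of beige masking tape lying flat, a ring of 65 mm outer diameter, 19 mm high, to be gripped across the outside (nothing goes into its hole). Origin at the centre of its underside, z up its axis.
- blue_marker: Marker pen with a white barrel and a blue cap, lying; 136 mm long, 10 mm wide, barrel 10 mm high (13 mm over the clip), about 12 g. It does not roll. Origin under the middle of its length, on its underside; y along its length; z up.
- squeeze_bottle: Orange squeeze bottle with a black spout, 65 mm diameter, 126 mm tall over the spout, about 0.14 kg, standing. Origin at the centre of its underside, z up its axis. It can be gripped on the straight body, from 5 to 95 mm above its underside.
- bench_timer: White laboratory timer with a dark display and three coloured buttons, lying flat, 62 mm (x) by 66 mm (y), 19 mm high (side walls 16 mm). Origin at the centre of its underside, z up out of the display side.
- big_bottle: Bystander: larger clear glass bottle with an orange cap, 70 mm diameter, 143 mm tall. Origin at the centre of its underside. Not part of a kit.
- tube_block: Bystander: violet moulded tube block, 62 x 62 x 52 mm, with two thin black rods standing in it, 101 mm tall in all. Origin at the centre of its underside. Not part of a kit.
- black_marker: Bystander: grey marker pen with a black cap, lying, 136 mm long (y), 13 mm high. Origin under its middle. Not part of a kit.

How it is judged:
At the end, for the whole second after the job is handed in: Glass bottle, tape and blue marker are in the green tray, squeeze bottle and timer in the yellow tray, each in the nest of its shape (centre within 12 to 17 mm), on the nest floor (within 4 mm, marker 2.5 mm), level or upright within 7 degrees, and at rest (x of glass_bottle in the frame of green_tray between -0.034 and -0.004 m and y of glass_bottle in the frame of green_tray between 0.0285 and 0.0585 m and z of glass_bottle in the frame of green_tray between 0.002 and 0.01 m and angle between the z axis of each of glass_bottle, tape, blue_marker and the z axis of green_tray, either way round below 0.12 rad and linear speed of each of glass_bottle, tape, blue_marker, squeeze_bottle, bench_timer below 0.02 m/s and angular speed of each of glass_bottle, tape, blue_marker, squeeze_bottle, bench_timer below 0.2 rad/s and x of tape in the frame of green_tray between -0.031 and -0.007 m and y of tape in the frame of green_tray between -0.0555 and -0.0315 m and z of tape in the frame of green_tray between 0.002 and 0.01 m and x of blue_marker in the frame of green_tray between 0.0285 and 0.0585 m and y of blue_marker in the frame of green_tray between -0.017 and 0.017 m and z of blue_marker in the frame of green_tray between 0.0075 and 0.0125 m and x of squeeze_bottle in the frame of yellow_tray between -0.012 and 0.012 m and y of squeeze_bottle in the frame of yellow_tray between 0.0315 and 0.0555 m and z of squeeze_bottle in the frame of yellow_tray between 0.002 and 0.01 m and angle between the z axis of each of squeeze_bottle, bench_timer and the z axis of yellow_tray, either way round below 0.12 rad and x of bench_timer in the frame of yellow_tray between -0.014 and 0.014 m and y of bench_timer in the frame of yellow_tray between -0.0575 and -0.0295 m and z of bench_timer in the frame of yellow_tray between 0.002 and 0.01 m and angle between each of glass_bottle, squeeze_bottle's own z axis and vertical below 0.12 rad); the robot touches nothing.
It fails at once if a bottle of the kits is tipped over (angle between any of glass_bottle, squeeze_bottle's own z axis and vertical above 0.7 rad).
It fails at once if a bystander is moved by more than 30 mm (distance of any of big_bottle, tube_block, black_marker from where it was at the start of the episode above 0.03 m).
It also fails if it takes over 120 s, if anything falls off the work surface, if the arm or the gripper's body presses on something with over 40 N, if the wrist force passes 120 N, or if a joint passes its speed limit or range.

## Robot

A 6-joint arm with a two-finger parallel gripper is mounted at the origin on a cart in front of the work surface, level with it; the furniture and walls round the work are solid. World frame = base frame: x ahead of the robot, y to its left, z up, the work surface at z = 0. Lengths are in m, angles in rad, forces in N, time in s.
With the tool pointing down it reaches from about 0.35 to 0.925 m from the base axis. Payload 6.4 kg.
Tool frame: the origin (TCP) lies on the centre line of the jaws, within the pads' length; the fingertips stand 17 mm ahead of it and the grasp point (between the pads) lies 2 mm behind it (manip.finger_overhang is the distance from the TCP to the fingertips, in m); z points along the fingers, y is the line along which they close (so a half turn about z gives the same grasp; the last joint's range is limited). The gripper opens to 94 mm and grips with 3 to 60 N. Pads are 16 mm wide; open, the fingers measure 119 mm over their backs; the gripper's body (75 mm by 177 mm) begins 78 mm behind the grasp point.
Start: joints at [0.941, 0.245, 1.558, -0, 1.339, -0.174], TCP at [0.286, 0.584, 0.222] pointing down, gripper open.
Joint ranges: [-3.13, 3.13], [-1.02, 2.26], [0.13, 2.54], [-0.95, 4.09], [0.21, 2.88], [-2.74, 2.74]. Speed limits (rad/s): [2.57, 2.57, 3.14, 3.14, 3.14, 3.14].

## Interface

Orientations are given as a unit quaternion [w, x, y, z].
In Python, from cell import manip gives the robot as it stands. The module is installed in compiled form; this text tells all that it offers.
- The arm moves only by the tool step_arm, never from a script. Its argument "commands" is a list that holds one entry, the list of rows, each a list of 7 numbers: the finger opening in cm, from 0 to 9.4, then the shift along the world's x, y, z in cm, then the turn, a rotation vector about the world's x, y, z in rad. In form: [[[claw, dx, dy, dz, ax, ay, az], ...]]. A call has 1 to 20 rows; each row is the pose to reach, as a shift and turn from the pose commanded when the call began; what a row does not reach only later rows make up. A row lasts 1/12 s, in which the tool goes at most 41.7 mm and 7.16 degrees, less where a joint would pass 70% of its speed; a pose out of reach is approached as far as the arm can. A call with a gripper value outside its range is refused whole. The fingers move at their own pace and stop on an object; "squeeze" is the grip in N (left out, the last holds). Time passes only in rows, so rows that repeat a pose let the fingers close. It gives the time, the measured TCP pose, the force, the opening and the grip force at its end, in the units of the state.
- manip.get_obs(): the state, without advancing time (a new reading comes with each control period).
- manip.snapshot(name): name is "scene" or "top"; returns the picture (400x640x3 uint8, blue, green, red); there is no depth.
- manip.camera_params(name): a dict with "vertical_fov" (degrees; the focal length in pixels is half the picture's height over the tangent of half this angle, whatever the lens; pixels are square), "cx", "cy" (the principal point, pixels), "k1" (the pictures are not rectified: a ray, as slopes to the right and down, at radius r is drawn at 1 + k1 r^2 times it, then the intrinsics apply), "R" (3x3) and "t" (3): a world point X has camera coordinates R X + t. Camera axes: x right, y down, z forward; pixel columns grow to the right and rows downward; lengths in m; the calibration is good to about 2 mm. A picture is of the moment at which its call begins. camera_params takes no time and is no camera call.
- manip.job_done(): hands the job in; it is judged then, once.
The state is a dict: "time": time; "joint_pos": joint angles; "qvel": joint speeds; "effort": joint torques, N m; "tool_pos": TCP position; "orientation": TCP orientation; "force": force on the tool from outside, world axes, zero at the start; "ft_torque": the same for the moment, N m; "width": finger opening in m; "grip_force": force on a finger pad.
Only numpy, scipy, OpenCV 4.12 (cv2) and the standard library are available. Lean on these libraries where they do the work, as an engineer would, in place of code of your own. Each camera call takes 0.05 s, during which the arm holds its last target. There are 200 camera calls.

## Working session

There is one attempt and no reset: what is moved stays moved. The work goes in short steps, Python scripts to look and compute and a tool call to move; the robot and the scene stay as the last step left them, time stands still between calls to the robot, and variables do not carry over. Pictures are saved under pics/ and viewed, at most 14 in all, crops included, and the job is handed in when it is done.

Besides the shell and the picture viewer there is one more tool, called after "Emit:" as name(argument=value, ...) on one line, values as JSON. step_arm: Moves the arm, as the interface text tells. Its arguments: {"type":"object","properties":{"commands":{"type":"array"},"squeeze":{"type":"number"}},"required":["commands"]}

```bash
mkdir -p pics; cat > h.py <<'E'
import numpy as np, cv2
from cell import manip
def cam(n):
    p=manip.camera_params(n); f=200/np.tan(np.radians(p["vertical_fov"])/2)
    return p,f,np.array(p["R"]),np.array(p["t"])
def ray(n,u,v):
    p,f,R,t=cam(n); d=np.array([(u-p["cx"])/f,(v-p["cy"])/f]); s=d.copy()
    for _ in range(20): s=d/(1+p["k1"]*(s@s))
    return -R.T@t, R.T@np.array([s[0],s[1],1])
def at(n,u,v,z):
    c,d=ray(n,u,v); return c+d*(z-c[2])/d[2]
def proj(n,X):
    p,f,R,t=cam(n); c=R@np.array(X,float)+t; s=c[:2]/c[2]; s=s*(1+p["k1"]*(s@s))
    return s*f+[p["cx"],p["cy"]]
def snap(n,name,crop=None,k=1):
    im=manip.snapshot(n); cv2.imwrite(f"pics/{name}_raw.png",im)
    if crop: x0,y0,x1,y1=crop; im=im[y0:y1,x0:x1]
    cv2.imwrite(f"pics/{name}.png",cv2.resize(im,None,fx=k,fy=k,interpolation=cv2.INTER_CUBIC))
E
python3 - <<'E'
from h import *
snap("top","t0",None,1.25); snap("scene","s0",None,1.25)
for n in("top","scene"):
    p=manip.camera_params(n);print(n,p["vertical_fov"],p["k1"],-np.array(p["R"]).T@p["t"]);print(np.round(p["R"],2))
print(manip.get_obs(), manip.finger_overhang)
E
```

```text
top 46.04447936467503 -0.01843622809006019 [0.46129425 0.23502362 1.0211918 ]
[[-0.01 -1.   -0.01]
 [-0.99  0.01 -0.16]
 [ 0.16  0.   -0.99]]
scene 53.110271993709 -0.03135271520890121 [ 0.01959575 -0.30089627  0.78527182]
[[ 0.67 -0.74  0.01]
 [-0.49 -0.46 -0.74]
 [ 0.55  0.49 -0.67]]
{'time': 0.1, 'joint_pos': array([ 9.40900029e-01,  2.45722194e-01,  1.55886239e+00, -5.70972477e-06,
        1.33869644e+00, -1.74102210e-01]), 'qvel': array([-0.00026613, -0.003245  , -0.00219348, -0.00048519,  0.00315738,
       -0.00037985]), 'effort': array([ 1.96108049e-04, -4.16909015e+01, -3.15529275e+01,  6.86745672e-02,
        3.08912143e-02, -4.77504227e-05]), 'tool_pos': array([0.2858122 , 0.58323355, 0.2214856 ]), 'orientation': array([-3.27739987e-04,  2.25928721e-01,  9.74143470e-01, -7.77977022e-04]), 'force': array([ 0.06038959,  0.01323837, -0.50879231]), 'ft_torque': array([0.01004528, 0.01676688, 0.03156823]), 'grip_force': 0.0, 'width': 0.09382305269728743} 0.017
```

View pics/t0.png

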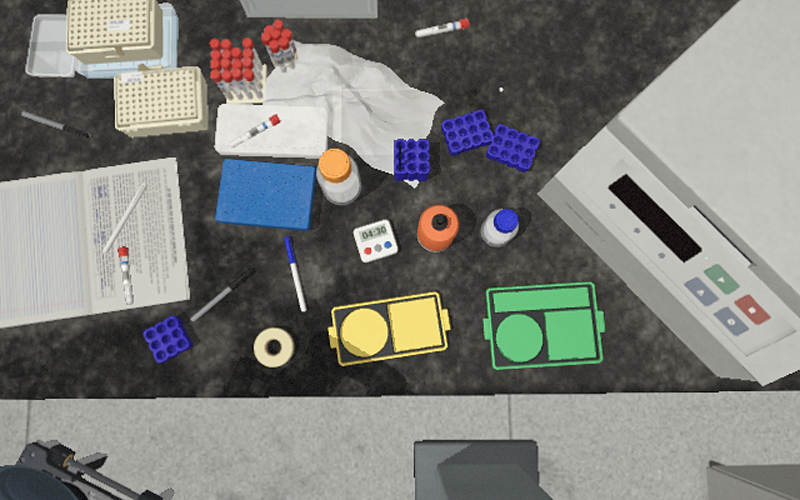

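View pics/s0.png

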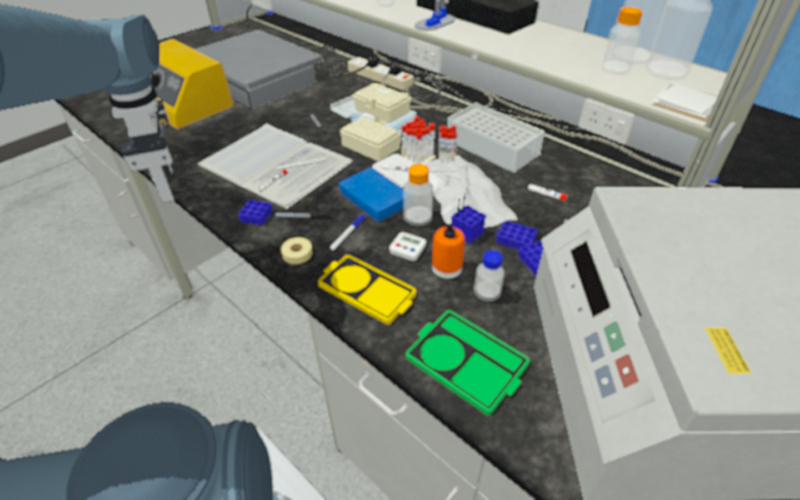

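The top view (1.25x) shows the green tray at about (545,326), yellow (390,328), glass bottle (500,227), squeeze bottle (437,228), timer (375,241), tape (273,347) and blue marker (296,273). The scene view agrees. I'll enlarge the top view to measure more closely.

```bash
python3 - <<'E'
from h import *
im=cv2.imread("pics/t0_raw.png")
cv2.imwrite("pics/c1.png",cv2.resize(im[155:300,190:350],None,fx=4,fy=4,interpolation=cv2.INTER_CUBIC))
cv2.imwrite("pics/c2.png",cv2.resize(im[155:300,325:490],None,fx=4,fy=4,interpolation=cv2.INTER_CUBIC))
E
```

```text
(no output)
```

View pics/c1.png

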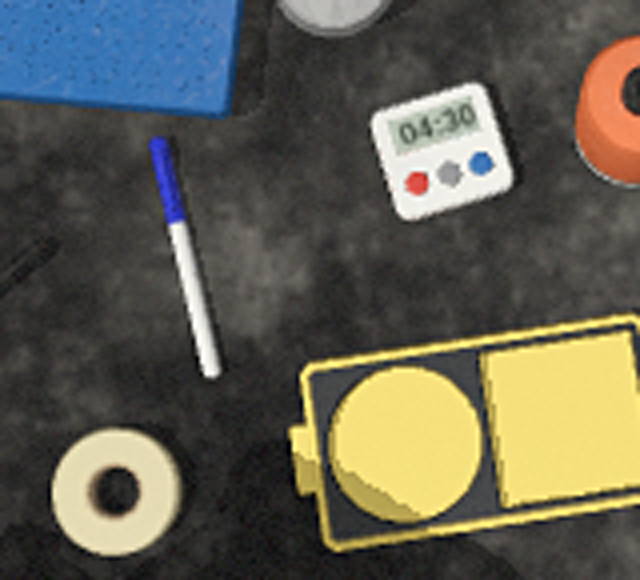

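View pics/c2.png

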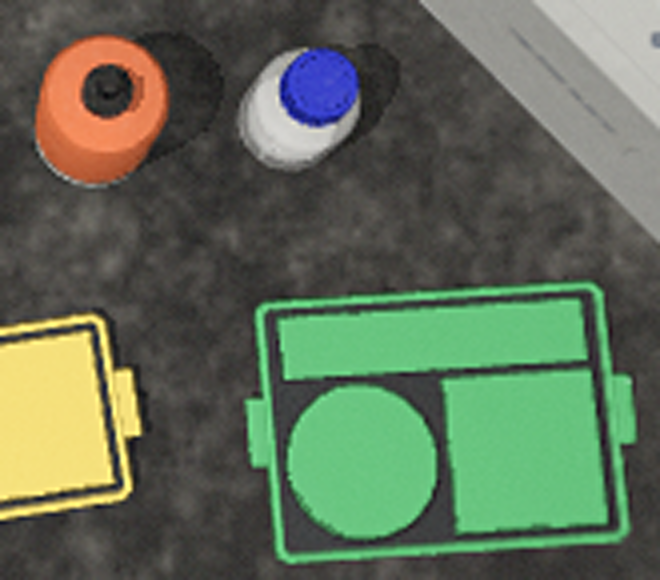

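c1: tape centre (116,492), timer centre (442,151), marker ends (158,140) and (212,375), yellow rim left corners (303,368) and (330,550). 
c2: yellow rim right corners (103,317) and (128,497), green rim corners (258,306), (600,285), (627,540), (280,562), squeeze spout (108,88), glass cap (320,86).

```bash
python3 - <<'E'
from h import *
c1=lambda x,y,z: at("top",190+x/4,155+y/4,z)[:2]*1000
c2=lambda x,y,z: at("top",325+x/4,155+y/4,z)[:2]*1000
r=lambda *a: print(*[np.round(q,1) if not isinstance(q,str) else q for q in a])
r("tape",c1(116,492,.017),"w",c1(52,492,.012)-c1(181,492,.012))
r("timer",c1(442,151,.017)); a=[c1(*p,.016) for p in((373,115),(486,85),(512,190),(407,218))]; r(np.mean(a,0),a[1]-a[0],a[2]-a[1])
m=c1(158,140,.006),c1(212,375,.005); r("marker",(m[0]+m[1])/2,m[0]-m[1],np.linalg.norm(m[0]-m[1]))
def tray(n,P,local):
    C=P.mean(0); ey=(P[0]-P[1]+P[3]-P[2]); ey/=np.linalg.norm(ey); ex=np.array([ey[1],-ey[0]])
    r(n,C,"ang",np.array([np.arctan2(ey[1],ey[0])-np.pi/2]),"L",np.linalg.norm(P[0]-P[1]),np.linalg.norm(P[1]-P[2]),"ex",ex*100)
    for k,(x,y) in local.items(): r(k,C+ex*x+ey*y)
Y=np.array([c1(303,368,.015),c2(103,317,.015),c2(128,497,.015),c1(330,550,.015)])
tray("yellow",Y,{"well":(0,43.5),"sq":(0,-43.5)}); r("well meas",c1(406,444,.006))
G=np.array([c2(*p,.015) for p in((258,306),(600,285),(627,540),(280,562))])
tray("green",G,{"well":(-19,43.5),"sq":(-19,-43.5),"trough":(43.5,0)}); r("well meas",c2(363,462,.006),"sq",c2(529,450,.006))
for n,p,h,rad in(("squeeze",(108,88),.126,.0325),("glass",(320,86),.105,.028)):
    q=c2(*p,h)/1000; r(n,q*1000)
    for dx,dy in((-rad,0),(0,rad)): r(" base edge in c2",(proj("top",[q[0]+dx,q[1]+dy,0])-[325,155])*4)
r("big",at("top",334/1.25,165/1.25,.143)*1000)
r("black",at("top",193/1.25,319/1.25,.006)*1000,at("top",254/1.25,269/1.25,.006)*1000)
r("tubeblk",at("top",410/1.25,160/1.25,.05)*1000)
r("centrifuge",[at("top",u/1.25,v/1.25,z)[:2]*1000 for u,v in((538,192),(608,125),(765,385)) for z in(0,.15,)])
E
```

```text
tape [453.7 436.6] w [ 0.7 68.5]
timer [633.8 263.2]
[633.5 261.9] [ 15.8 -61.6] [-58.  -13.3]
marker [579.5 403.8] [128.7  30.9] 132.3
yellow [482.6 241.1] ang [0.1] L 183.5 95.7 ex [99.  13.8]
well [476.6 284.2]
sq [488.6 198. ]
well meas [477.2 284.1]
green [484.7 -21.4] ang [0.] L 184.1 134.6 ex [99.9  4.8]
well [463.6  21.1]
sq [467.8 -65.8]
trough [528.1 -19.3]
well meas [464.3  19.2] sq [469.4 -69.7]
squeeze [644.7 160. ]
 base edge in c2 [ 91.5 192.5]
 base edge in c2 [ 31. 135.]
glass [648.7  53. ]
 base edge in c2 [285.9 174.8]
 base edge in c2 [233.1 125.3]
big [732.2 323.1 143. ]
black [503.5 579.2   6. ] [588.9 475.8   6. ]
tubeblk [768.  202.2  50. ]
centrifuge [[ 721.5  -26.7]
 [ 683.3   11.7]
 [ 845.3 -161. ]
 [ 788.9 -102.8]
 [ 379.3 -397. ]
 [ 391.4 -304.1]]
```

Sizes match the known ones: trays 184 x 135 and 184 x 96, marker 132, tape 68. The bottle bases put squeeze at about (647,158) and glass at about (651,51). Squeeze bottle goes first. I'm moving above it at the current height.

Emit:
step_arm(commands=[[[9.4,12,-14,0,0,0,0],[9.4,36.1,-42.5,0,0,0,0],[9.4,36.1,-42.5,0,0,0,0],[9.4,36.1,-42.5,0,0,0,0],[9.4,36.1,-42.5,0,0,0,0],[9.4,36.1,-42.5,0,0,0,0],[9.4,36.1,-42.5,0,0,0,0],[9.4,36.1,-42.5,0,0,0,0],[9.4,36.1,-42.5,0,0,0,0],[9.4,36.1,-42.5,0,0,0,0],[9.4,36.1,-42.5,0,0,0,0],[9.4,36.1,-42.5,0,0,0,0],[9.4,36.1,-42.5,0,0,0,0],[9.4,36.1,-42.5,0,0,0,0],[9.4,36.1,-42.5,0,0,0,0],[9.4,36.1,-42.5,0,0,0,0],[9.4,36.1,-42.5,0,0,0,0],[9.4,36.1,-42.5,0,0,0,0]]], squeeze=15)

```text
time: 1.6
tool_pos: [0.6461, 0.1603, 0.2224]
orientation: [-0.0, 0.225, 0.974, 0.0]
force: [-0.3, 0.1, 0.3]
width: 0.094
grip_force: 0.0
```

Emit:
step_arm(commands=[[[9.4,0,0,-3,0,0,0],[9.4,0,0,-6,0,0,0],[9.4,0,0,-9,0,0,0],[9.4,0,0,-12,0,0,0],[9.4,0,0,-14.9,0,0,0],[9.4,0,0,-14.9,0,0,0],[9.4,0,0,-14.9,0,0,0]]])

```text
time: 2.18
tool_pos: [0.6453, 0.1598, 0.0723]
orientation: [-0.002, 0.225, 0.974, -0.0]
force: [-0.6, 0.1, -0.0]
width: 0.0938
grip_force: 0.0
```

```bash
python3 - <<'E'
from h import *
snap("top","t1",(290,110,450,230),4); o=manip.get_obs(); print(o["tool_pos"],o["force"])
E
```

```text
[0.64716035 0.15973652 0.07459382] [0.23272822 0.27778994 0.60173778]
```

View pics/t1.png

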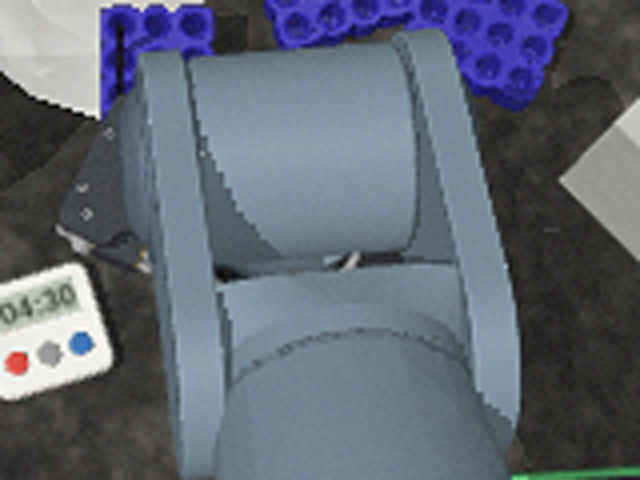

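The arm hides the bottle, there is no contact force, and the gripper's long side lies along the closing line. Closing and lifting 6 cm.

Emit:
step_arm(commands=[[[5,0,0,0,0,0,0],[5,0,0,0,0,0,0],[5,0,0,0,0,0,0],[5,0,0,0,0,0,0],[5,0,0,0,0,0,0],[5,0,0,0,0,0,0],[5,0,0,0,0,0,0],[5,0,0,0,0,0,0],[5,0,0,1,0,0,0],[5,0,0,2.5,0,0,0],[5,0,0,4,0,0,0],[5,0,0,5,0,0,0],[5,0,0,6,0,0,0],[5,0,0,6,0,0,0]]], squeeze=20)

```text
time: 3.4
tool_pos: [0.6488, 0.1588, 0.137]
orientation: [0.002, 0.226, 0.974, 0.001]
force: [1.1, -0.4, -1.2]
width: 0.0641
grip_force: 20.0
```

Held: width 64 mm, about 1.2 N of weight. Carrying it over the yellow well at (477,284).

Emit:
step_arm(commands=[[[5,-1,0.7,0,0,0,0],[5,-3,2.2,0,0,0,0],[5,-5,3.7,0,0,0,0],[5,-7,5.2,0,0,0,0],[5,-9,6.7,0,0,0,0],[5,-11,8.2,0,0,0,0],[5,-13,9.7,0,0,0,0],[5,-15,11.1,0,0,0,0],[5,-16.3,12,0,0,0,0],[5,-17,12.5,0,0,0,0],[5,-17,12.5,0,0,0,0],[5,-17,12.5,0,0,0,0]]])

```text
time: 4.4
tool_pos: [0.4772, 0.2836, 0.1334]
orientation: [0.0, 0.226, 0.974, -0.0]
force: [0.3, -0.6, -1.6]
width: 0.0642
grip_force: 20.0
```

```bash
python3 - <<'E'
from h import *
snap("scene","s1",(230,170,450,330),3.6); o=manip.get_obs(); print(o["tool_pos"],o["force"])
E
```

```text
[0.47776272 0.28329928 0.13353167] [ 0.92419931 -0.32818382 -2.11541352]
```

View pics/s1.png

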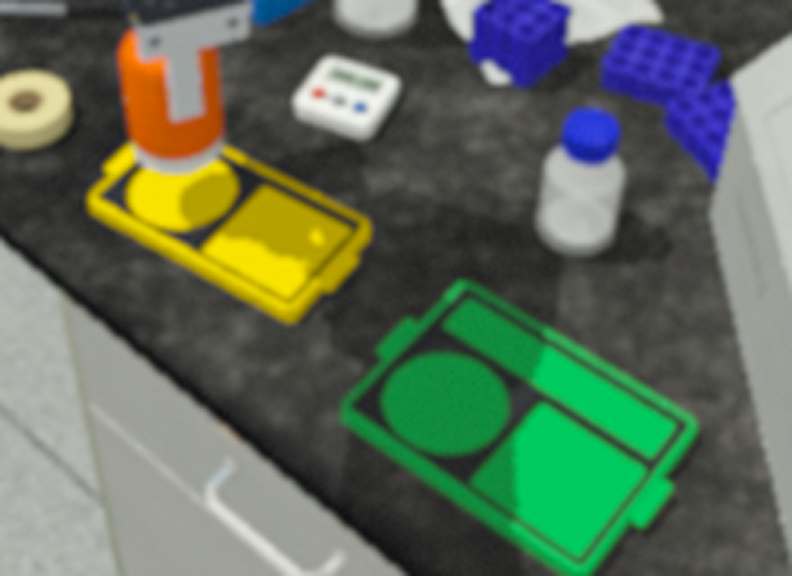

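The bottle hangs upright over the yellow well, with its base at about (182,160) in the crop. Lowering 5.4 cm, then releasing.

Emit:
step_arm(commands=[[[5,0,0,-1.5,0,0,0],[5,0,0,-3,0,0,0],[5,0,0,-4.3,0,0,0],[5,0,0,-5,0,0,0],[5,0,0,-5.4,0,0,0],[5,0,0,-5.4,0,0,0],[5,0,0,-5.4,0,0,0],[5,0,0,-5.4,0,0,0]]])

```text
time: 5.12
tool_pos: [0.478, 0.2835, 0.0801]
orientation: [0.001, 0.226, 0.974, 0.0]
force: [0.4, 0.4, 1.9]
width: 0.0643
grip_force: 20.0
```

```bash
python3 -c "
from h import *
o=manip.get_obs(); print(o['tool_pos'],o['force'])"
```

```text
[0.4780444  0.28345633 0.0800566 ] [0.43696241 0.37633655 1.85144778]
```

Contact force is on the floor. Releasing, rising, and going above the timer with a turn of +0.69.

Emit:
step_arm(commands=[[[9.4,0,0,0,0,0,0],[9.4,0,0,0,0,0,0],[9.4,0,0,0,0,0,0],[9.4,0,0,0,0,0,0],[9.4,0,0,0,0,0,0],[9.4,0,0,3,0,0,0],[9.4,0,0,6,0,0,0],[9.4,0,0,9,0,0,0],[9.4,0,0,12,0,0,0],[9.4,0,0,13,0,0,0],[9.4,3,-0.4,13,0,0,0.12],[9.4,6,-0.8,13,0,0,0.24],[9.4,9,-1.2,13,0,0,0.36],[9.4,12,-1.6,13,0,0,0.48],[9.4,15,-2,13,0,0,0.6],[9.4,15.6,-2.1,13,0,0,0.69],[9.4,15.6,-2.1,13,0,0,0.69],[9.4,15.6,-2.1,13,0,0,0.69]]])

```text
time: 6.62
tool_pos: [0.6326, 0.2625, 0.2078]
orientation: [-0.001, -0.115, 0.993, -0.0]
force: [0.2, -0.6, -0.3]
width: 0.094
grip_force: 0.0
```

```bash
python3 - <<'E'
from h import *
snap("scene","s2",(230,130,450,290),3.6); o=manip.get_obs(); print(o["tool_pos"],o["orientation"],o["force"])
E
```

```text
[0.63216289 0.26273936 0.20823937] [-1.01280755e-03 -1.15848422e-01  9.93266387e-01 -3.24867318e-05] [-0.2645495   0.00466521 -0.40559456]
```

View pics/s2.png

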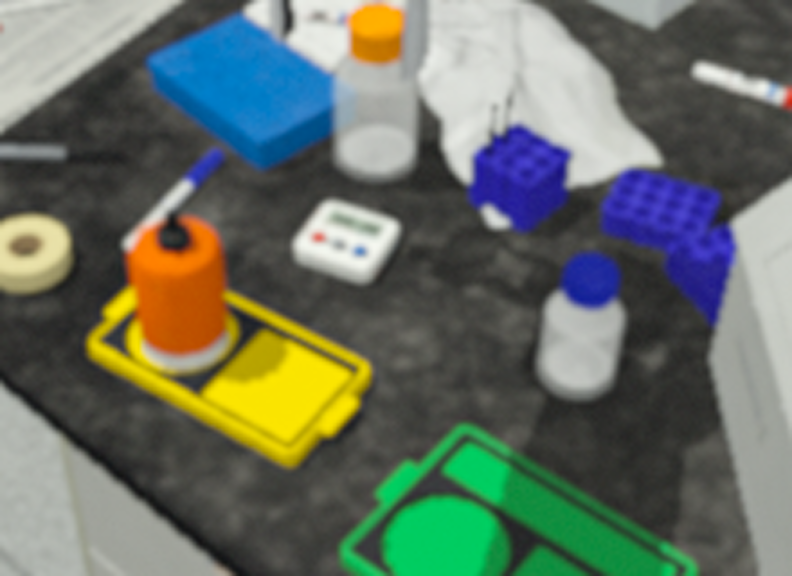

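The squeeze bottle stands seated in the yellow well at (183,345). Now down to the timer, gripping its upper walls.

Emit:
step_arm(commands=[[[9.4,0,0,-4,0,0,0],[9.4,0,0,-8,0,0,0],[9.4,0,0,-12,0,0,0],[9.4,0,0,-15,0,0,0],[9.4,0,0,-17.5,0,0,0],[9.4,0,0,-18.25,0,0,0],[9.4,0,0,-18.25,0,0,0],[5,0,0,-18.25,0,0,0],[5,0,0,-18.25,0,0,0],[5,0,0,-18.25,0,0,0],[5,0,0,-18.25,0,0,0],[5,0,0,-18.25,0,0,0],[5,0,0,-18.25,0,0,0],[5,0,0,-18.25,0,0,0],[5,0,0,-18.25,0,0,0]]], squeeze=15)

```text
time: 7.92
tool_pos: [0.6342, 0.263, 0.0287]
orientation: [0.001, -0.117, 0.993, 0.0]
force: [-1.9, 0.1, 6.0]
width: 0.0656
grip_force: 14.9
```

```bash
python3 -c "
from h import *
o=manip.get_obs(); print(o['tool_pos'],o['force'],o['width'])"
```

```text
[0.63415554 0.26297409 0.02867834] [-1.86379462  0.10241276  5.97465689] 0.06556642326673316
```

Gripped at 65.6 mm. Lifting, moving over the yellow pocket at (489,198) and turning -1.66.

Emit:
step_arm(commands=[[[5,0,0,1,0,0,0],[5,0,0,3,0,0,0],[5,0,0,5,0,0,0],[5,0,0,7,0,0,0],[5,-1,-0.5,7,0,0,-0.12],[5,-2,-1,7,0,0,-0.24],[5,-3,-1.5,7,0,0,-0.36],[5,-4,-2,7,0,0,-0.48],[5,-5,-2.5,7,0,0,-0.6],[5,-6,-3,7,0,0,-0.72],[5,-7,-3.5,7,0,0,-0.84],[5,-8,-4,7,0,0,-0.96],[5,-9,-4.3,7,0,0,-1.08],[5,-10,-4.6,7,0,0,-1.2],[5,-11,-5,7,0,0,-1.32],[5,-12.5,-5.6,7,0,0,-1.44],[5,-14,-6.2,7,0,0,-1.56],[5,-14.5,-6.5,7,0,0,-1.66],[5,-14.5,-6.5,7,0,0,-1.66],[5,-14.5,-6.5,7,0,0,-1.66]]])

```text
time: 9.58
tool_pos: [0.4881, 0.1976, 0.0973]
orientation: [0.0, 0.653, 0.757, 0.0]
force: [-0.0, 0.6, -0.8]
width: 0.0661
grip_force: 14.9
```

```bash
python3 - <<'E'
from h import *
snap("scene","s3",(230,130,450,290),3.6)
for _ in range(2):
  o=manip.get_obs(); print(o["tool_pos"],o["orientation"],o["force"],o["width"]); manip.snapshot("top")
E
```

```text
[0.48856109 0.19769238 0.09736934] [2.80209793e-04 6.53154027e-01 7.57224966e-01 3.00242482e-04] [ 0.76300152 -1.53732884 -0.09216227] 0.06602909054422693
[0.48868728 0.1977509  0.09730976] [2.31485523e-04 6.53305084e-01 7.57094673e-01 2.64673263e-04] [-0.19384059  0.02357012 -1.05096632] 0.06629597248824115
```

View pics/s3.png

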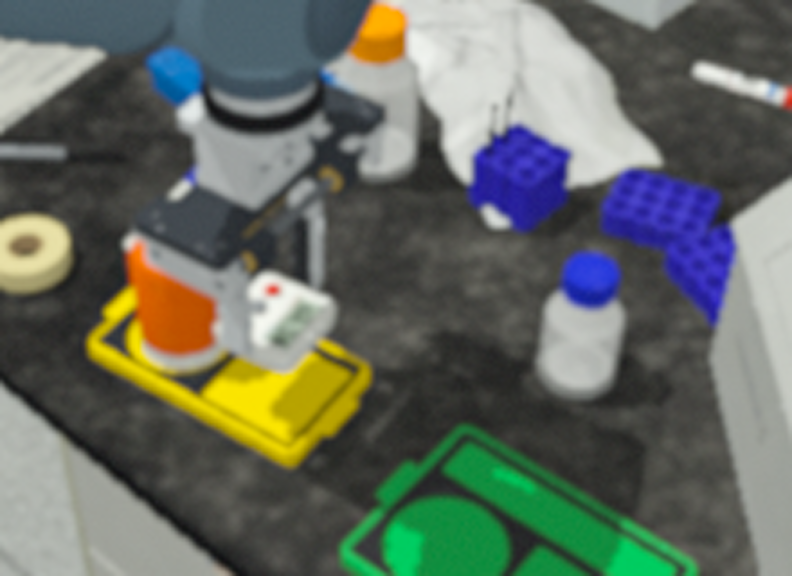

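The timer is over the yellow pocket at (290,320), but it has pitched in the grip with its -y edge low. Lowering slowly so the pocket floor levels it, and watching the force.

Emit:
step_arm(commands=[[[5,0,0,-2,0,0,0],[5,0,0,-3.5,0,0,0],[5,0,0,-4.2,0,0,0],[5,0,0,-4.6,0,0,0],[5,0,0,-5,0,0,0],[5,0,0,-5.3,0,0,0],[5,0,0,-5.6,0,0,0],[5,0,0,-5.6,0,0,0]]])

```text
time: 10.4
tool_pos: [0.4882, 0.1977, 0.0409]
orientation: [-0.0, 0.654, 0.757, -0.0]
force: [1.2, -0.0, -0.8]
width: 0.0659
grip_force: 14.9
```

```bash
python3 - <<'E'
from h import *
snap("scene","s4",(270,190,380,270),7); o=manip.get_obs(); print(o["tool_pos"],o["force"],o["width"])
E
```

```text
[0.48825841 0.19769609 0.04109856] [ 0.43087723 -0.22679281 -1.10669367] 0.06587203140927056
```

View pics/s4.png

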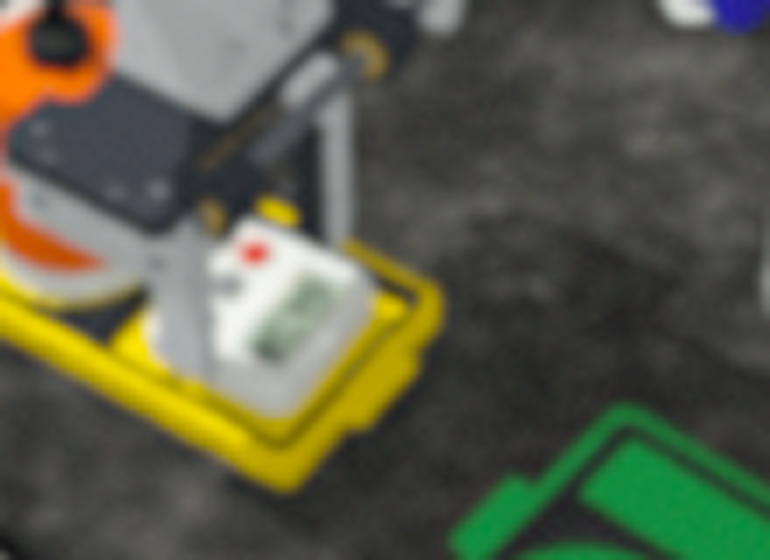

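The timer is in fact level and inside the pocket outline. Lowering the last 7.5 mm and releasing.

Emit:
step_arm(commands=[[[5,0,0,-0.4,0,0,0],[5,0,0,-0.75,0,0,0],[5,0,0,-0.75,0,0,0],[5,0,0,-0.75,0,0,0],[8,0,0,-0.75,0,0,0],[8,0,0,-0.75,0,0,0],[8,0,0,-0.75,0,0,0],[8,0,0,-0.75,0,0,0],[8,0,0,2,0,0,0],[8,0,0,5,0,0,0],[8,0,0,9,0,0,0],[8,0,0,13,0,0,0],[8,0,0,16,0,0,0],[8,0,0,16,0,0,0]]])

```text
time: 11.62
tool_pos: [0.4921, 0.1985, 0.2088]
orientation: [0.004, 0.654, 0.756, 0.005]
force: [0.5, 1.2, 0.1]
width: 0.0798
grip_force: 0.0
```

```bash
python3 - <<'E'
from h import *
o=manip.get_obs(); print(o["tool_pos"],o["orientation"],o["force"],o["width"])
E
```

```text
[0.49206601 0.19845948 0.20878188] [0.00422977 0.6539609  0.75649842 0.00523365] [0.50962588 1.22200022 0.10123255] 0.07979050331258465
```

Next the tape at (454,437): turn +0.69 for a 48° closing line, which lies along the green pocket's diagonal.

Emit:
step_arm(commands=[[[9.4,-0.5,3,0,0,0,0.12],[9.4,-1,7,0,0,0,0.24],[9.4,-1.5,11,0,0,0,0.36],[9.4,-2,15,0,0,0,0.48],[9.4,-2.8,19,0,0,0,0.6],[9.4,-3.5,22,0,0,0,0.69],[9.4,-3.5,23.9,0,0,0,0.69],[9.4,-3.5,23.9,-3,0,0,0.69],[9.4,-3.5,23.9,-6,0,0,0.69],[9.4,-3.5,23.9,-9,0,0,0.69],[9.4,-3.5,23.9,-12,0,0,0.69],[9.4,-3.5,23.9,-12,0,0,0.69],[9.4,-3.5,23.9,-12,0,0,0.69]]])

```text
time: 12.7
tool_pos: [0.4516, 0.4356, 0.0787]
orientation: [-0.001, 0.36, 0.933, -0.002]
force: [0.0, 0.3, 0.8]
width: 0.0942
grip_force: 0.0
```

```bash
python3 - <<'E'
from h import *
snap("scene","s5"); snap("top","t5",(180,225,380,305),4)
o=manip.get_obs(); print(o["tool_pos"],o["orientation"],o["force"],o["width"])
E
```

```text
[0.45413016 0.43726566 0.08271704] [7.42015051e-04 3.59693677e-01 9.33069542e-01 1.06673483e-03] [-0.50968624 -1.01264219  0.11804441] 0.09398309761121733
```

View pics/t5.png

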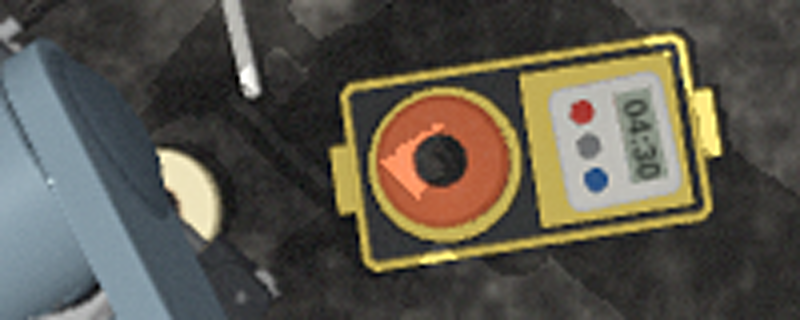

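The timer sits flat and centred in the yellow pocket at (613,143), and the squeeze bottle is centred in the well at (440,160). Now down on the tape.

Emit:
step_arm(commands=[[[9.4,0,0,-2,0,0,0],[9.4,0,0,-4,0,0,0],[9.4,0,0,-5.5,0,0,0],[9.4,0,0,-5.5,0,0,0],[5,0,0,-5.5,0,0,0],[5,0,0,-5.5,0,0,0],[5,0,0,-5.5,0,0,0],[5,0,0,-5.5,0,0,0],[5,0,0,-5.5,0,0,0],[5,0,0,-5.5,0,0,0],[5,0,0,-5.5,0,0,0],[5,0,0,-5.5,0,0,0]]])

```text
time: 13.8
tool_pos: [0.4538, 0.4371, 0.027]
orientation: [0.0, 0.36, 0.933, 0.001]
force: [0.2, -0.9, 5.5]
width: 0.064
grip_force: 15.1
```

```bash
python3 - <<'E'
from h import *
o=manip.get_obs(); print(o["tool_pos"],o["orientation"],o["force"],o["width"])
E
```

```text
[0.45376785 0.43711495 0.02697874] [4.65269778e-04 3.59658992e-01 9.33083449e-01 6.85434642e-04] [ 0.15588179 -0.94561024  5.46426256] 0.06398158879563794
```

Emit:
step_arm(commands=[[[5,0,0,2,0,0,0],[5,0,0,5,0,0,0],[5,0,0,9,0,0,0],[5,0,0,12.5,0,0,0],[5,0,0,15.5,0,0,0],[5,0,-2,16,0,0,0],[5,0.1,-5,16,0,0,0],[5,0.3,-9,16,0,0,0],[5,0.4,-13,16,0,0,0],[5,0.5,-17,16,0,0,0],[5,0.6,-21,16,0,0,0],[5,0.7,-25,16,0,0,0],[5,0.8,-29,16,0,0,0],[5,0.9,-33,16,0,0,0],[5,1,-37,16,0,0,0],[5,1.2,-41,16,0,0,0],[5,1.3,-45,16,0,0,0],[5,1.4,-48.5,16,0,0,0],[5,1.5,-50.5,16,0,0,0],[5,1.5,-50.5,16,0,0,0]]])

```text
time: 15.47
tool_pos: [0.4678, -0.0715, 0.1856]
orientation: [-0.0, 0.362, 0.932, -0.0]
force: [-0.1, 0.2, -1.5]
width: 0.0635
grip_force: 15.0
```

Emit:
step_arm(commands=[[[5,0,0,-3,0,0,0],[5,0,0,-6,0,0,0],[5,0,0,-9,0,0,0],[5,0,0,-12,0,0,0],[5,0,0,-12,0,0,0],[5,0,0,-12,0,0,0],[5,0,0,-12,0,0,0]]])

```text
time: 16.05
tool_pos: [0.469, -0.0681, 0.0674]
orientation: [0.001, 0.359, 0.933, 0.0]
force: [0.5, -0.2, 0.3]
width: 0.0636
grip_force: 15.0
```

```bash
python3 - <<'E'
from h import *
snap("scene","s6",(300,230,440,340),5)
o=manip.get_obs(); print(o["tool_pos"],o["orientation"],o["force"],o["width"])
E
```

```text
[ 0.46959798 -0.06842859  0.06798132] [1.69957470e-03 3.59373423e-01 9.33192292e-01 3.17397187e-05] [ 0.18618328  0.03392321 -0.03974903] 0.06317060444964938
```

View pics/s6.png

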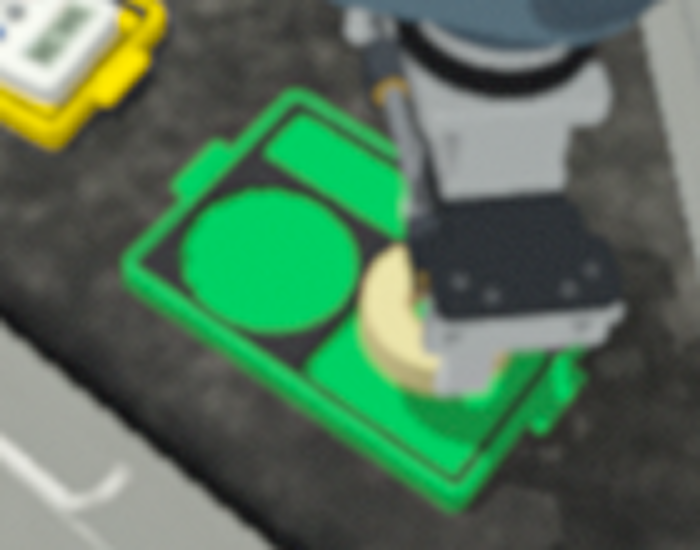

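The tape hangs level over the green pocket at (430,325). Lowering and releasing, then going toward the marker at (579.5,404).

Emit:
step_arm(commands=[[[5,0,0,-1.5,0,0,0],[5,0,0,-2.7,0,0,0],[5,0,0,-3.4,0,0,0],[5,0,0,-3.4,0,0,0],[5,0,0,-3.4,0,0,0],[8,0,0,-3.4,0,0,0],[8,0,0,-3.4,0,0,0],[8,0,0,-3.4,0,0,0],[8,0,0,-3.4,0,0,0],[8,0,0,-1,0,0,0],[8,0,0,3,0,0,0],[8,0,0,7,0,0,0],[8,0,0,11,0,0,0],[8,0,0,13,0,0,0],[8,0,0,13,0,0,0],[8,0,0,13,0,0,0]]])

```text
time: 17.43
tool_pos: [0.4687, -0.0686, 0.1971]
orientation: [0.001, 0.36, 0.933, -0.0]
force: [0.0, 0.3, -0.1]
width: 0.0799
grip_force: 0.0
```

```bash
python3 - <<'E'
from h import *
manip.snapshot("top")
o=manip.get_obs(); print(o["tool_pos"],o["orientation"],o["force"],o["width"])
E
```

```text
[ 0.46763278 -0.06816984  0.19517318] [-4.70440272e-04  3.59665699e-01  9.33081113e-01  6.92692975e-06] [-0.54713679  0.18376123 -0.20263344] 0.07981006196269703
```

Emit:
step_arm(commands=[[[5,0.7,3,0,0,0,0.12],[5,1.7,7,0,0,0,0.24],[5,2.6,11,0,0,0,0.36],[5,3.5,15,0,0,0,0.48],[5,4.5,19,0,0,0,0.6],[5,5.4,23,0,0,0,0.72],[5,6.3,27,0,0,0,0.84],[5,7.3,31,0,0,0,0.97],[5,8.2,35,0,0,0,0.97],[5,9.2,39,0,0,0,0.97],[5,10.1,43,0,0,0,0.97],[5,11,46,0,0,0,0.97],[5,11.1,47.2,0,0,0,0.97],[5,11.1,47.2,-3,0,0,0.97],[5,11.1,47.2,-7,0,0,0.97],[5,11.1,47.2,-11,0,0,0.97],[5,11.1,47.2,-11,0,0,0.97],[5,11.1,47.2,-11,0,0,0.97],[5,11.1,47.2,-11,0,0,0.97]]])

```text
time: 19.07
tool_pos: [0.5797, 0.4035, 0.0872]
orientation: [0.0, -0.117, 0.993, 0.0]
force: [0.3, 0.6, 0.1]
width: 0.0499
grip_force: 0.0
```

```bash
python3 - <<'E'
from h import *
snap("top","t7"); snap("scene","s7")
im=np.vstack([cv2.resize(cv2.imread("pics/t7_raw.png")[190:300,215:495],(700,275)),cv2.resize(cv2.imread("pics/s7_raw.png")[140:250,220:500],(700,275))])
cv2.imwrite("pics/c7.png",im)
o=manip.get_obs(); print(o["tool_pos"],o["orientation"],o["force"],o["width"])
E
```

```text
[0.58101579 0.40420709 0.08949239] [ 2.46048569e-03 -1.16656486e-01  9.93168937e-01  8.19718292e-04] [0.24179334 0.13967866 0.10076553] 0.04994266803915682
```

View pics/c7.png

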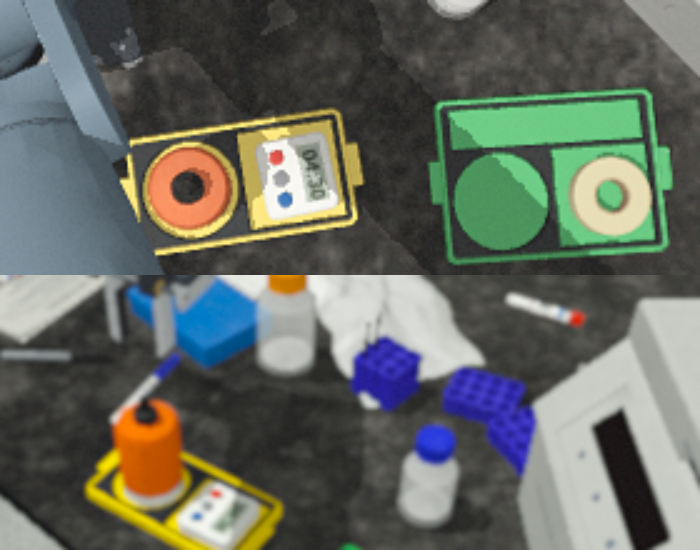

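The tape is in the green pocket at (610,196), toward its right side; I'll check it later. The marker is still in place under the gripper. Descending on it.

Emit:
step_arm(commands=[[[5,0,0,-3,0,0,0],[5,0,0,-5,0,0,0],[5,0,0,-6.2,0,0,0],[5,0,0,-6.6,0,0,0],[5,0,0,-6.6,0,0,0],[0,0,0,-6.6,0,0,0],[0,0,0,-6.6,0,0,0],[0,0,0,-6.6,0,0,0],[0,0,0,-6.6,0,0,0],[0,0,0,-6.6,0,0,0],[0,0,0,-6.6,0,0,0],[0,0,0,-6.6,0,0,0],[0,0,0,-6.6,0,0,0],[0,0,0,-6.6,0,0,0],[0,0,0,-6.6,0,0,0]]])

```text
time: 20.42
tool_pos: [0.5792, 0.4037, 0.0202]
orientation: [0.0, -0.117, 0.993, 0.0]
force: [-1.2, -0.4, 1.5]
width: 0.01
grip_force: 15.0
```

```bash
python3 - <<'E'
from h import *
o=manip.get_obs(); print(o["tool_pos"],o["orientation"],o["force"],o["width"],o["grip_force"])
c=lambda u,v:at("top",215+u/2.5,190+v/2.5,.023)[:2]*1000
print("tape",c(611,195),"L/R",c(569,195),c(652,195))
E
```

```text
[0.57922848 0.40369274 0.0201683 ] [ 8.58141258e-05 -1.16828398e-01  9.93152112e-01  2.90041259e-05] [-1.15434348 -0.37457518  1.45638455] 0.01002761571423954 14.998329430818558
tape [468.20622122 -69.08492817] L/R [468.68974953 -33.7851422 ] [ 467.72714451 -103.57085939]
```

Marker gripped (10 mm), and the tape measures (468,-69), good. Carrying the marker to the green trough at (528,-21) with a turn of -1.757.

Emit:
step_arm(commands=[[[0,0,0,2,0,0,0],[0,0,0,5,0,0,0],[0,0,0,9,0,0,0],[0,0,0,13,0,0,0],[0,0,-2,15,0,0,-0.12],[0,-0.5,-5,15,0,0,-0.24],[0,-0.9,-8,15,0,0,-0.36],[0,-1.3,-11,15,0,0,-0.48],[0,-1.7,-14,15,0,0,-0.6],[0,-2,-17,15,0,0,-0.72],[0,-2.4,-20,15,0,0,-0.84],[0,-2.8,-23,15,0,0,-0.96],[0,-3.1,-26,15,0,0,-1.08],[0,-3.5,-29,15,0,0,-1.2],[0,-3.9,-32,15,0,0,-1.32],[0,-4.3,-35,15,0,0,-1.44],[0,-4.7,-38,15,0,0,-1.56],[0,-5,-41,15,0,0,-1.68],[0,-5.1,-42.5,15,0,0,-1.757],[0,-5.1,-42.5,15,0,0,-1.757]]])

```text
time: 22.08
tool_pos: [0.5279, -0.0239, 0.17]
orientation: [0.0, 0.692, 0.722, -0.0]
force: [0.2, -0.1, 0.7]
width: 0.01
grip_force: 15.0
```

Emit:
step_arm(commands=[[[0,0,0,-3,0,0,0],[0,0,0,-6,0,0,0],[0,0,0,-9,0,0,0],[0,0,0,-11,0,0,0],[0,0,0,-11,0,0,0],[0,0,0,-11,0,0,0],[0,0,0,-11,0,0,0]]])

```text
time: 22.67
tool_pos: [0.5292, -0.0211, 0.0614]
orientation: [0.001, 0.689, 0.724, 0.001]
force: [-0.3, 0.5, -0.1]
width: 0.01
grip_force: 15.0
```

```bash
python3 - <<'E'
from h import *
snap("scene","s8",(300,210,460,340),4.5)
o=manip.get_obs(); print(o["tool_pos"],o["orientation"],o["force"],o["width"])
E
```

```text
[ 0.52961456 -0.02126286  0.06187328] [0.00142054 0.68953289 0.72425248 0.00085602] [ 0.03085499 -0.03430823  1.02237165] 0.010478265149039937
```

View pics/s8.png

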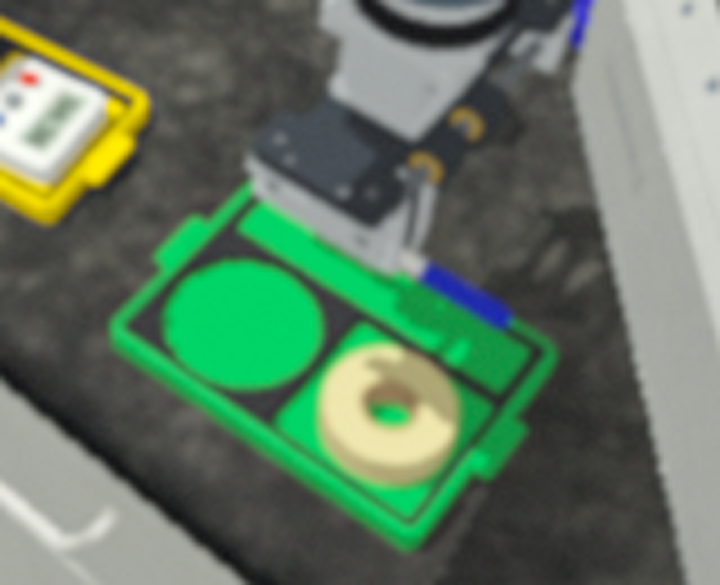

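The marker is held parallel above the trough, and the tape is flat in its pocket. Lowering until the fingertips are just above the rim, then releasing.

Emit:
step_arm(commands=[[[0,0,0,-1.2,0,0,0],[0,0,0,-2.2,0,0,0],[0,0,0,-2.75,0,0,0],[0,0,0,-2.75,0,0,0],[0,0,0,-2.75,0,0,0],[3.5,0,0,-2.75,0,0,0],[3.5,0,0,-2.75,0,0,0],[3.5,0,0,-2.75,0,0,0],[3.5,0,0,-2.75,0,0,0],[3.5,0,0,-1,0,0,0],[3.5,0,0,3,0,0,0],[3.5,0,0,7,0,0,0],[3.5,0,0,11,0,0,0],[3.5,0,0,14,0,0,0],[3.5,0,0,14,0,0,0],[3.5,0,0,14,0,0,0]]])

```text
time: 24.05
tool_pos: [0.5294, -0.0216, 0.2023]
orientation: [0.002, 0.69, 0.724, 0.001]
force: [0.6, 0.4, -0.1]
width: 0.0349
grip_force: 0.0
```

```bash
python3 - <<'E'
from h import *
snap("scene","s9",(300,170,460,330),3.6)
o=manip.get_obs(); print(o["tool_pos"],o["orientation"],o["force"],o["width"])
E
```

```text
[ 0.52803575 -0.02132577  0.19998658] [2.33526619e-04 6.89944578e-01 7.23862148e-01 1.23858310e-04] [ 0.56990205 -0.22996755 -0.56236146] 0.03483198929681542
```

View pics/s9.png

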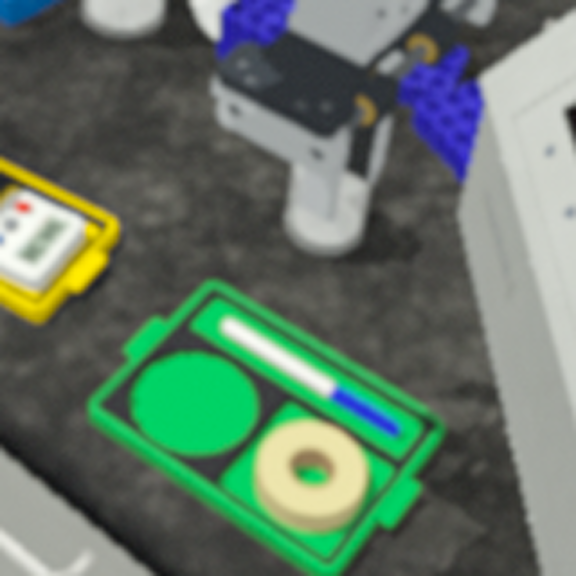

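The marker lies in the trough, from (225,325) to (400,432), parallel to it. All my picture views are used, so I'll do the last item by numbers. Going above the glass bottle at (651,51) with a turn of +0.775.

Emit:
step_arm(commands=[[[9.4,2,1.2,0,0,0,0.12],[9.4,4,2.4,0,0,0,0.24],[9.4,6,3.6,0,0,0,0.36],[9.4,8,4.8,0,0,0,0.48],[9.4,10,6,0,0,0,0.6],[9.4,12,7,0,0,0,0.72],[9.4,12.3,7.2,0,0,0,0.775],[9.4,12.3,7.2,0,0,0,0.775],[9.4,12.3,7.2,-3,0,0,0.775],[9.4,12.3,7.2,-6,0,0,0.775],[9.4,12.3,7.2,-9,0,0,0.775],[9.4,12.3,7.2,-12,0,0,0.775],[9.4,12.3,7.2,-14.7,0,0,0.775],[9.4,12.3,7.2,-14.7,0,0,0.775],[9.4,12.3,7.2,-14.7,0,0,0.775]]])

```text
time: 25.35
tool_pos: [0.6485, 0.0506, 0.0503]
orientation: [-0.003, 0.366, 0.931, -0.001]
force: [0.6, -0.3, -0.7]
width: 0.0942
grip_force: 0.0
```

Emit:
step_arm(commands=[[[4,0,0,0,0,0,0],[4,0,0,0,0,0,0],[4,0,0,0,0,0,0],[4,0,0,0,0,0,0],[4,0,0,0,0,0,0],[4,0,0,0,0,0,0],[4,0,0,0,0,0,0],[4,0,0,0,0,0,0],[4,0,0,0,0,0,0]]], squeeze=20)

```text
time: 26.1
tool_pos: [0.6516, 0.0507, 0.0536]
orientation: [0.0, 0.365, 0.931, 0.0]
force: [-0.6, -0.0, 4.5]
width: 0.0557
grip_force: 20.0
```

```bash
python3 - <<'E'
from h import *
o=manip.get_obs(); print(o["tool_pos"],o["orientation"],o["force"],o["width"],o["grip_force"])
E
```

```text
[0.65157369 0.05074722 0.0536181 ] [4.27305206e-04 3.65263162e-01 9.30904178e-01 2.28558855e-04] [-0.59729591 -0.03126991  4.48056421] 0.055682594231443276 20.000749826431274
```

Emit:
step_arm(commands=[[[4,0,0,1,0,0,0],[4,0,0,2.5,0,0,0],[4,0,0,4,0,0,0],[4,0,0,5.5,0,0,0],[4,0,0,6,0,0,0],[4,-1,-0.2,6,0,0,0],[4,-3,-0.5,6,0,0,0],[4,-5,-0.8,6,0,0,0],[4,-7,-1.2,6,0,0,0],[4,-9,-1.5,6,0,0,0],[4,-11,-1.8,6,0,0,0],[4,-13,-2.1,6,0,0,0],[4,-15,-2.5,6,0,0,0],[4,-17,-2.8,6,0,0,0],[4,-18.3,-3,6,0,0,0],[4,-18.8,-3.1,6,0,0,0],[4,-18.8,-3.1,6,0,0,0],[4,-18.8,-3.1,6,0,0,0]]])

```text
time: 27.6
tool_pos: [0.4639, 0.0195, 0.1137]
orientation: [0.001, 0.365, 0.931, 0.0]
force: [-0.4, 0.2, -1.5]
width: 0.0555
grip_force: 20.0
```

Emit:
step_arm(commands=[[[4,0,0,-1.5,0,0,0],[4,0,0,-3,0,0,0],[4,0,0,-4.5,0,0,0],[4,0,0,-5,0,0,0],[4,0,0,-5.3,0,0,0],[4,0,0,-5.3,0,0,0],[4,0,0,-5.3,0,0,0],[4,0,0,-5.3,0,0,0]]])

```text
time: 28.27
tool_pos: [0.464, 0.0196, 0.0606]
orientation: [0.001, 0.365, 0.931, 0.0]
force: [-0.0, -0.4, -1.7]
width: 0.0555
grip_force: 20.0
```

It still hangs 1 mm above the floor, with no foam contact. Lowering 1 mm, releasing, rising and clearing back.

Emit:
step_arm(commands=[[[4,0,0,-0.1,0,0,0],[4,0,0,-0.1,0,0,0],[4,0,0,-0.1,0,0,0],[9.4,0,0,-0.1,0,0,0],[9.4,0,0,-0.1,0,0,0],[9.4,0,0,-0.1,0,0,0],[9.4,0,0,-0.1,0,0,0],[9.4,0,0,-0.1,0,0,0],[9.4,0,0,3,0,0,0],[9.4,0,0,6,0,0,0],[9.4,0,0,9,0,0,0],[9.4,0,0,13,0,0,0],[9.4,0,0,16,0,0,0],[9.4,0,16,16,0,0,0],[9.4,0,32,16,0,0,0],[9.4,0,32,16,0,0,0],[9.4,0,32,16,0,0,0],[9.4,0,32,16,0,0,0],[9.4,0,32,16,0,0,0],[9.4,0,32,16,0,0,0]]])

```text
time: 29.93
tool_pos: [0.4625, 0.3134, 0.2199]
orientation: [0.0, 0.365, 0.931, -0.0]
force: [0.7, -0.4, 1.1]
width: 0.094
grip_force: 0.0
```

```bash
python3 - <<'E'
from h import *
snap("top","t10"); o=manip.get_obs(); print(o["tool_pos"],o["force"])
im=cv2.imread("pics/t10_raw.png").astype(int); b,g,r=im[...,0],im[...,1],im[...,2]
def cen(m,z,roi,lab):
    x0,y0,x1,y1=roi; ys,xs=np.nonzero(m[y0:y1,x0:x1]); print(lab,len(xs),np.round(at("top",xs.mean()+x0,ys.mean()+y0,z)[:2]*1000,1))
blue=(b>120)&(r<80)&(g<90); roi=(380,215,490,300)
n,lab,st,ce=cv2.connectedComponentsWithStats(blue[215:300,380:490].astype(np.uint8))
for i in range(1,n):
    if st[i,4]>10: u,v=ce[i]+[380,215]; print("blue",st[i],np.round(at("top",u,v,.111)[:2]*1000),np.round(at("top",u,v,.016)[:2]*1000))
cen((r>200)&(g>190)&(b>140)&(b<215)&(r>b+20),.025,roi,"tape")
white=(r>180)&(g>180)&(b>180)
cen(white,.016,(380,222,490,252),"marker white")
E
```

```text
[0.46174664 0.31906776 0.21987908] [-3.11880179  0.77280407  0.71447351]
blue [65 22 22  5 82] [524. -37.] [530. -66.]
blue [ 38  47  19  19 274] [463.  20.] [463.  -2.]
tape 588 [467.7 -68.3]
marker white 50 [527.7 -27.4]
```

The glass cap is at (463,20), exactly over the well, and the marker and tape are in place. Settling briefly, then handing in.

Emit:
step_arm(commands=[[[9.4,0,3,2,0,0,0],[9.4,0,6,3,0,0,0],[9.4,0,6,3,0,0,0],[9.4,0,6,3,0,0,0],[9.4,0,6,3,0,0,0],[9.4,0,6,3,0,0,0],[9.4,0,6,3,0,0,0]]])

```text
time: 30.57
tool_pos: [0.463, 0.3702, 0.2492]
orientation: [-0.0, 0.366, 0.931, -0.001]
force: [-0.2, 0.2, 0.3]
width: 0.0942
grip_force: 0.0
```

```bash
python3 -c "
from cell import manip
print(manip.get_obs()['force'],manip.job_done())"
```

```text
the job is handed in; nothing more can be done
[-0.1614458   0.16567692  0.25606012] None
```

All five items are in their nests and the job was handed in at about 31 s; my last checks (pictures, and image measurements for the glass bottle) show them seated, but no verdict came back.

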